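Find the service cover that rocks and push it open

ROBOT

A 7-joint arm with a two-finger parallel gripper is mounted at the origin on the work surface. World frame = base frame: x ahead of the robot, y to its left, z up, the work surface at z = 0. Lengths are in m, angles in rad, forces in N, time in s.
With the tool pointing down it reaches from about 0.4 to 0.875 m from the base axis. Payload 19.3 kg.
Tool frame: the origin (TCP) lies at the very end of the fingers, on their centre line; the grasp point (between the pads) lies 19 mm behind it; z points along the fingers, x is the direction in which the jaws open and shut, and the axes are right-handed (so a half turn about z gives the same grasp; the last joint's range is limited). The gripper opens to 85 mm and grips with 20 to 120 N. Pads are 22 mm wide; open, the fingers measure 114 mm over their backs; the gripper's body (76 mm by 85 mm) begins 54 mm behind the grasp point. The pads swing forward as they close: fully open they stand 13 mm farther back than shut.
Start: joints at [1.217, 0.521, -0.036, 1.599, 0.021, 1.021, -0.113], TCP at [0.175, -0.6, 0.231] pointing down, gripper open.
Joint ranges: [-2.91, 2.91], [-0.3, 2.13], [-1.5, 1.42], [0.17, 2.43], [-1.26, 4.41], [0.16, 1.93], [-2.52, 2.52]. Speed limits (rad/s): [1.89, 1.89, 2.39, 2.39, 3.01, 3.01, 3.01].

INTERFACE

Orientations are given as [roll, pitch, yaw] about the fixed x, y, z axes, in that order (R = Rz(yaw) Ry(pitch) Rx(roll)).
In Python, from workcell import observe, eyes, job_done gives the robot as it stands. The module is installed in compiled form; this text tells all that it offers.
- The arm moves only by the shell command python3 -m pendant 'ROWS' [FORCE]. ROWS is JSON, a list of rows, each an object of numbers: "dx", "dy", "dz": the shift along the tool's x, y, z in mm; "ax", "ay", "az": the turn, a rotation vector about the tool's x, y, z in degrees; "claw": the finger opening in mm, from 0 to 85.4. A call has 1 to 10 rows; each row is the pose to reach, as a shift and turn from the pose commanded when the call began, along the tool's axes at that moment; what a row does not reach only later rows make up. A row lasts 1/12 s, in which the tool goes at most 41.7 mm and 7.16 degrees, less where a joint would pass 70% of its speed; a pose out of reach is approached as far as the arm can. A call with a gripper value outside its range is refused whole. The fingers move at their own pace and stop on an object; FORCE is the grip in N (left out, the last holds). Time passes only in rows, so rows that repeat a pose let the fingers close. It gives the time, the measured TCP pose, the force and the opening at its end, in the units of the state.
- observe(): the state, without advancing time (a new reading comes with each control period).
- eyes.grab_frame(name): name is "scene" or "side" or "wrist"; returns a dict with "image" (480x640x3 uint8, blue, green, red), "fovy" (degrees; the focal length in pixels is half the picture's height over the tangent of half this angle, whatever the lens; pixels are square), "cx", "cy" (the principal point, pixels), "dist" ([k1, k2, p1, p2, k3] as OpenCV has them; the pictures are not rectified), "view" (4x4, takes a point from world to camera coordinates). Camera axes: x right, y up, looking along -z (the intrinsics and any distortion apply to the point x, -y, -z); pixel columns grow to the right and rows downward; lengths in m; the calibration is good to about 2 mm. A picture is of the moment at which its call begins. There is no depth.
- job_done(): hands the job in, once; it reports no verdict.
The state is a dict: "clock": time; "qpos": joint angles; "qd": joint speeds; "joint_efforts": joint torques, N m; "position": TCP position; "tool_rot": TCP orientation; "force": force on the tool from outside, world axes, zero at the start; "moment": the same for the moment, N m; "grip_width": finger opening in m.
Only numpy, scipy, OpenCV 4.12 (cv2) and the standard library are available. Lean on these libraries where they do the work, as an engineer would, in place of code of your own. Each camera call takes 0.05 s, during which the arm holds its last target.

TASK

One of the four identical covers on the stainless service channel has lost its catch. Press the covers on their black pads in turn, without forcing those that stay firm, to find the one that rocks; then tip it up by its pad and push its raised end over until it stands upright, and leave it standing open for the fitter. Use the fingertips only: do not pick up or shift any of the loose things lying about.

Things in the scene. Friction and masses are not known exactly. Their poses are not given: they have to be found in the camera images.
- bed: fixed stainless service channel, 560 mm along its y, 224 mm deep (x from -97 to +127 mm), flat top 80 mm above the table, covers flush in it. Origin on the table under the middle of the row; x points away from the robot, y left along the row. Cover centres 1 to 4: y = 150, 50, -50, -150 mm. Below each is an open pocket 134 x 92 mm, empty under the pad end down to 20 mm above the table
- cover_1 (a joint): angle of cover 1, rad: 0 shut and flush, grows as the pad end sinks and the near end rises, 1.57 upright, stop at 1.75. Every cover is a metal plate 130 mm (x) by 88 mm (y), 4 mm thick, 0.28 kg, on a cross pivot along y, 52 mm from its far and 78 mm from its near edge, level with its underside, 76 mm above the table
- cover_1_pad (a point): centre of the top of the black ribbed rubber press pad of cover 1, 30 mm (x) by 64 mm (y), at the far end of the plate, 33 mm beyond the pivot and 82 mm above the table when shut; moves with the cover; x along the plate to its far edge, z square to it
- cover_1_edge (a point): middle of the near edge of cover 1 (the edge that rises), at half the plate's thickness, 78 mm from the pivot, 78 mm above the table when shut; moves with the cover
- cover_2 (a joint): angle of cover 2, rad: 0 shut and flush, grows as the pad end sinks and the near end rises, 1.57 upright, stop at 1.75. Same plate as cover 1. Three covers are held firm by a hidden catch under the pad and give under 0.03 rad; one, any of the four, has none and rocks at 4 to 9 N on its pad
- cover_2_pad (a point): centre of the top of the black ribbed rubber press pad of cover 2, 30 mm (x) by 64 mm (y), at the far end of the plate, 33 mm beyond the pivot and 82 mm above the table when shut; moves with the cover; x along the plate to its far edge, z square to it
- cover_2_edge (a point): middle of the near edge of cover 2 (the edge that rises), at half the plate's thickness, 78 mm from the pivot, 78 mm above the table when shut; moves with the cover
- cover_3 (a joint): angle of cover 3, rad: 0 shut and flush, grows as the pad end sinks and the near end rises, 1.57 upright, stop at 1.75. Same plate as cover 1. Pivots are stiff (0.085 N m of friction): a cover stays at the angle where it is left
- cover_3_pad (a point): centre of the top of the black ribbed rubber press pad of cover 3, 30 mm (x) by 64 mm (y), at the far end of the plate, 33 mm beyond the pivot and 82 mm above the table when shut; moves with the cover; x along the plate to its far edge, z square to it
- cover_3_edge (a point): middle of the near edge of cover 3 (the edge that rises), at half the plate's thickness, 78 mm from the pivot, 78 mm above the table when shut; moves with the cover
- cover_4 (a joint): angle of cover 4, rad: 0 shut and flush, grows as the pad end sinks and the near end rises, 1.57 upright, stop at 1.75. Same plate as cover 1. Pressing the pad down 30 mm or more into the pocket raises the near end enough to be pushed from the robot's side, away from the robot, to upright
- cover_4_pad (a point): centre of the top of the black ribbed rubber press pad of cover 4, 30 mm (x) by 64 mm (y), at the far end of the plate, 33 mm beyond the pivot and 82 mm above the table when shut; moves with the cover; x along the plate to its far edge, z square to it
- cover_4_edge (a point): middle of the near edge of cover 4 (the edge that rises), at half the plate's thickness, 78 mm from the pivot, 78 mm above the table when shut; moves with the cover
- oil_bottle: small yellow oil bottle with a red nozzle, 38 mm diameter, 100 mm tall, standing on the left end of the channel; origin at the centre of its underside
- label_roll: white paper label roll, ring 60 mm outside, 38 mm bore, 30 mm high, lying on the right end of the channel; origin at the centre of its underside
- hex_nut: loose brass hexagon nut, 24 mm across flats, 12 mm high, on the rear rail of the channel; origin at the centre of its underside
- shaft_collar: loose dark steel ring, 32 mm outside, 12 mm high, on the rear rail of the channel; origin at the centre of its underside
- screwdriver: red-handled screwdriver lying on the table to the left of the channel
- spray_can: blue spray can, 52 mm diameter, 150 mm tall, standing on the table to the left; origin at the centre of its underside
- spanner: steel spanner lying on the table to the right of the channel
- parts_bin: blue open plastic bin with a few screws in it, 120 x 90 x 50 mm, on the table to the right; origin at the centre of its underside

How it is judged:
By the outcome, as a careful person would: the job done as asked, in the order asked, and still so for the second after the job is handed in, with the robot touching nothing.
It also fails if it takes over 54 s, if anything falls off the work surface, if the arm or the gripper's body presses on something with over 40 N, if the wrist force passes 120 N, or if a joint passes its speed limit or range.

## Working session

There is one attempt and no reset: what is moved stays moved. The work goes in short steps, Python scripts to look and compute and a shell command to move; the robot and the scene stay as the last step left them, time stands still between calls to the robot, and variables do not carry over. Pictures are saved under pics/ and viewed, and the job is handed in when it is done.

```bash
mkdir -p pics
python3 - <<'E'
from workcell import observe, eyes
import cv2
print(observe())
for n in ("scene","side","wrist"):
    f=eyes.grab_frame(n); cv2.imwrite(f"pics/{n}0.png",f["image"]); print(n,f["fovy"],f["cx"],f["cy"],f["dist"],f["view"])
E
```

```text
{'clock': 0.0, 'qpos': array([ 1.21678201,  0.522055  , -0.03631578,  1.60000305,  0.02119032,
        1.02111252, -0.11279662]), 'qd': array([ 0.00049343,  0.00087378, -0.0022097 , -0.0012458 , -0.00133379,
        0.00061732,  0.00249206]), 'joint_efforts': array([-3.32793010e-03, -9.27126646e+01,  1.97740965e+00, -3.69934487e+01,
        1.74627191e-02,  8.22765694e-03,  7.90642048e-06]), 'position': array([ 0.174875  , -0.59967618,  0.2307021 ]), 'tool_rot': array([ 3.14150928e+00,  1.19033743e-03, -1.28700388e+00]), 'force': array([ 0.35309541,  0.56565186, -0.37862144]), 'moment': array([-0.02678665, -0.01173702, -0.01907764]), 'grip_width': 0.08519028662779324}
scene 52.471321813156806 312.70307016168005 234.38670719583223 [0.03995569 0.         0.         0.         0.        ] [[-0.29721756  0.95475012  0.0106741   0.16796349]
 [-0.61211603 -0.19911013  0.76529022  0.25496154]
 [ 0.73278625  0.2209239   0.64359688 -1.60087648]
 [ 0.          0.          0.          1.        ]]
side 56.74728460934863 320.83338626005667 236.71384692073835 [-0.02153826  0.          0.          0.          0.        ] [[ 0.96879038 -0.24738004  0.01575801 -0.53584564]
 [ 0.11718745  0.5130933   0.85029546 -0.15289577]
 [-0.21843145 -0.82191142  0.52606969 -1.12046838]
 [ 0.          0.          0.          1.        ]]
wrist 65.33849060743854 318.2233311266356 235.75851739425246 [-0.01046989  0.          0.          0.          0.        ] [[ 0.27936216 -0.96018498 -0.00125628 -0.62475384]
 [ 0.92037098  0.26815083 -0.28462676  0.03674278]
 [ 0.27363121  0.07835771  0.95863759 -0.37901949]
 [ 0.          0.          0.          1.        ]]
```

View pics/scene0.png

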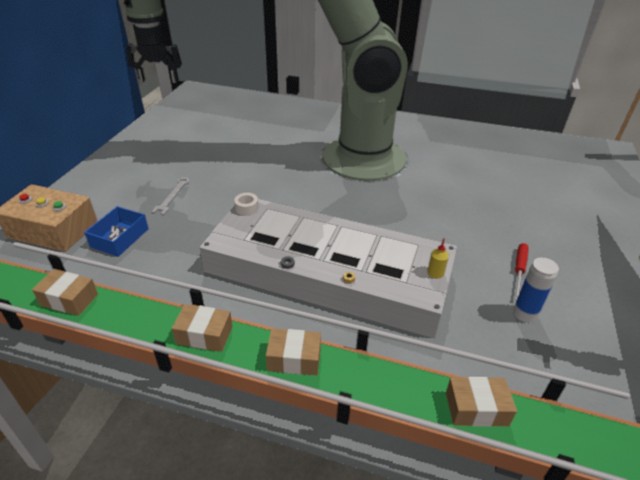

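View pics/side0.png

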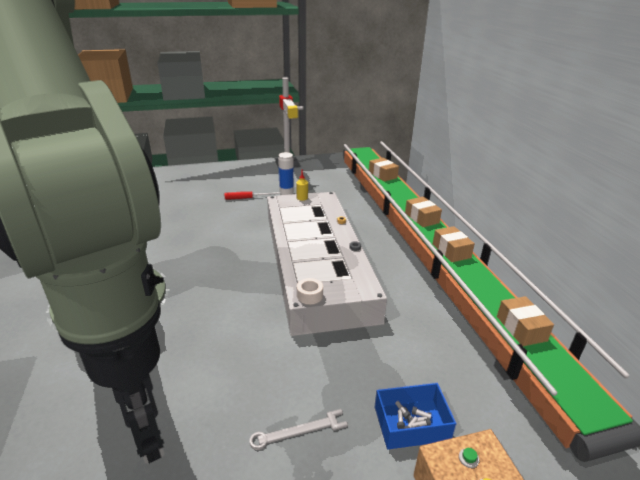

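Run:
```python
import cv2
a=cv2.imread("pics/scene0.png")[180:340,190:470]; cv2.imwrite("pics/sc0c.png",cv2.resize(a,None,fx=2.85,fy=2.85,interpolation=cv2.INTER_CUBIC))
a=cv2.imread("pics/side0.png")[170:345,250:400]; cv2.imwrite("pics/sd0c.png",cv2.resize(a,None,fx=3.4,fy=3.4,interpolation=cv2.INTER_CUBIC))
```

```text
(no output)
```

View pics/sc0c.png

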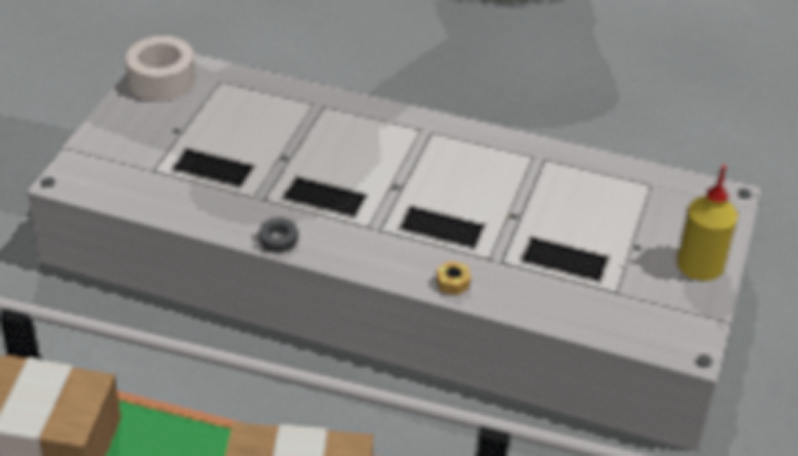

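View pics/sd0c.png

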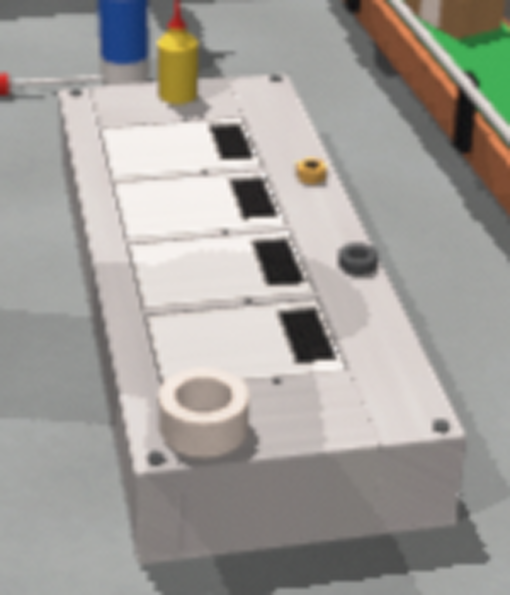

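```bash
cat > h.py <<'E'
import numpy as np, cv2
from workcell import observe, eyes
def params(f):
    h=f["image"].shape[0]; fl=h/2/np.tan(np.radians(f["fovy"])/2)
    return np.array([[fl,0,f["cx"]],[0,fl,f["cy"]],[0,0,1]]),np.array(f["dist"],float),np.array(f["view"])
def proj(f,P):
    K,d,V=params(f); P=np.atleast_2d(P); c=P@V[:3,:3].T+V[:3,3]; c=c*[1,-1,-1]
    return cv2.projectPoints(c,np.zeros(3),np.zeros(3),K,d)[0][:,0]
def bed2w(b,P):
    c,s=np.cos(b[2]),np.sin(b[2]); P=np.atleast_2d(P).astype(float)
    return np.c_[b[0]+c*P[:,0]-s*P[:,1], b[1]+s*P[:,0]+c*P[:,1], P[:,2]]
E
python3 - <<'E'
from h import *
from scipy.optimize import least_squares
S={n:eyes.grab_frame(n) for n in ("scene","side")}
pads=[(46,y,82) for y in (150,50,-50,-150)]
sc=[((127,-280,80),(32,193)),((127,280,80),(716,380)),((-97,280,80),(762,188))]+list(zip(pads,[(565,260),(441,228),(324,197),(213,168)]))
sd=[((-97,-280,80),(138,473)),((127,-280,80),(463,436)),((-97,280,80),(60,90)),((127,280,80),(288,76))]+list(zip(pads,[(231,142),(254,198),(277,262),(307,335)]))
def res(b,full=False):
    r=[]
    for f,L,s,o in((S["scene"],sc,2.85,(190,180)),(S["side"],sd,3.4,(250,170))):
        P=np.array([l[0] for l in L])/1000.; q=np.array([l[1] for l in L])/s+o
        r.append(proj(f,bed2w(b,P))-q)
    return np.round(np.vstack(r),1) if full else np.vstack(r).ravel()
s=least_squares(res,[0.6,0,0],loss='soft_l1'); b=s.x
print(b,np.degrees(b[2])); print(res(b,True))
np.save("bed.npy",b)
for i,y in enumerate((150,50,-50,-150)): print(i+1,bed2w(b,np.array([(46,y,82),(-65,y,78)])/1e3).round(4).tolist())
E
```

```text
[ 0.53492308  0.03414193 -0.06065657] -3.4753654019350453
[[-2.4 -1.2]
 [ 0.2  0.6]
 [-0.2 -0.5]
 [-0.1 -0.8]
 [ 0.2 -0.9]
 [ 0.1 -0.8]
 [-0.2 -0.9]
 [-0.5 -0.2]
 [ 1.7 -0.4]
 [-0.1 -0.6]
 [ 0.3 -1.2]
 [ 0.3 -0.9]
 [-0.  -0.9]
 [ 0.5 -1. ]
 [ 0.1 -0.9]]
1 [[0.5899, 0.1811, 0.082], [0.4791, 0.1878, 0.078]]
2 [[0.5839, 0.0813, 0.082], [0.4731, 0.088, 0.078]]
3 [[0.5778, -0.0186, 0.082], [0.467, -0.0118, 0.078]]
4 [[0.5717, -0.1184, 0.082], [0.4609, -0.1116, 0.078]]
```

```bash
cat >> h.py <<'E'
from scipy.spatial.transform import Rotation as R
def rel(p,rpy):
    o=observe(); R0=R.from_euler('xyz',o["tool_rot"]); R1=R.from_euler('xyz',rpy)
    d=R0.inv().apply(np.array(p)-o["position"])*1e3; a=(R0.inv()*R1).as_rotvec(degrees=True)
    print("shift",d.round(2),"turn",a.round(2))
B=np.load("bed.npy") if __import__("os").path.exists("bed.npy") else None
YAW=-np.pi/2+(B[2] if B is not None else 0)
def bedpose():
    o=observe(); p=o["position"]-[B[0],B[1],0]; c,s=np.cos(B[2]),np.sin(B[2])
    print("t",round(o["clock"],2),"bed mm",(np.array([c*p[0]+s*p[1],-s*p[0]+c*p[1],p[2]])*1e3).round(1),"rpy",np.degrees(o["tool_rot"]).round(1),"F",o["force"].round(2),"w",round(o["grip_width"]*1e3,1))
E
python3 - <<'E'
from h import *
rel(bed2w(B,[.046,-.15,.2])[0],[np.pi,0,YAW])
E
```

```text
shift [-351.14 -515.76   31.19] turn [1.000e-02 3.000e-02 1.973e+01]
```

View pics/wrist0.png

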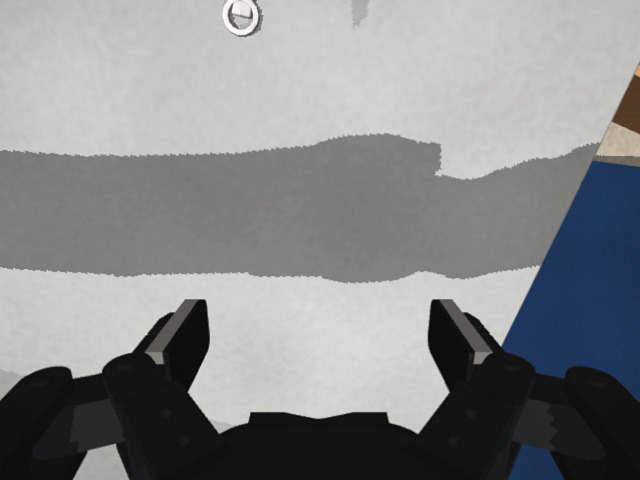

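```bash
python3 -m pendant '[{"dx":-18,"dy":-26,"az":2,"claw":0},{"dx":-36,"dy":-54,"az":5,"claw":0},{"dx":-56,"dy":-84,"az":8,"claw":0},{"dx":-77,"dy":-115,"az":11,"claw":0},{"dx":-98,"dy":-146,"az":14,"claw":0},{"dx":-119,"dy":-177,"az":17,"claw":0},{"dx":-140,"dy":-208,"az":19.7,"claw":0},{"dx":-161,"dy":-239,"az":19.7,"claw":0},{"dx":-182,"dy":-268,"az":19.7,"claw":0},{"dx":-200,"dy":-294,"az":19.7,"claw":0}]' 30
python3 -c "
from h import *
bedpose();rel(bed2w(B,[.046,-.15,.12])[0],[np.pi,0,YAW])"
```

```text
t 0.25 bed mm [-320.9 -654.7  231. ] rpy [180.    0.  -73.7] F [ 0.32 -0.27  0.15] w 85.3
shift [-351.1  -515.77  111.19] turn [1.000e-02 3.000e-02 1.973e+01]schema error: expected keys dx, dy, dz, ax, ay, az, claw
```

Every row needs all the keys.

```bash
python3 -m pendant '[{"dx":-18,"dy":-26,"dz":0,"ax":0,"ay":0,"az":2,"claw":0},{"dx":-36,"dy":-54,"dz":0,"ax":0,"ay":0,"az":5,"claw":0},{"dx":-56,"dy":-84,"dz":0,"ax":0,"ay":0,"az":8,"claw":0},{"dx":-77,"dy":-115,"dz":0,"ax":0,"ay":0,"az":11,"claw":0},{"dx":-98,"dy":-146,"dz":0,"ax":0,"ay":0,"az":14,"claw":0},{"dx":-119,"dy":-177,"dz":0,"ax":0,"ay":0,"az":17,"claw":0},{"dx":-140,"dy":-208,"dz":0,"ax":0,"ay":0,"az":19.7,"claw":0},{"dx":-161,"dy":-239,"dz":0,"ax":0,"ay":0,"az":19.7,"claw":0},{"dx":-182,"dy":-268,"dz":0,"ax":0,"ay":0,"az":19.7,"claw":0},{"dx":-200,"dy":-294,"dz":0,"ax":0,"ay":0,"az":19.7,"claw":0}]' 30
python3 -c "
from h import *
bedpose();rel(bed2w(B,[.046,-.15,.12])[0],[np.pi,0,YAW])"
```

```text
clock: 1.08
position: [0.4024, -0.3235, 0.2314]
tool_rot: [-3.141, 0.0, -1.63]
force: [0.3, -0.0, 0.2]
grip_width: -0.0002
t 1.08 bed mm [-110.5 -365.1  231.4] rpy [-180.     0.   -93.4] F [ 0.34 -0.01  0.21] w -0.2
shift [-214.79 -156.85  111.5 ] turn [-0.02  0.01  0.09]
```

```bash
python3 -m pendant '[{"dx":-24,"dy":-18,"dz":0,"ax":0,"ay":0,"az":0,"claw":0},{"dx":-54,"dy":-40,"dz":0,"ax":0,"ay":0,"az":0,"claw":0},{"dx":-86,"dy":-63,"dz":5,"ax":0,"ay":0,"az":0,"claw":0},{"dx":-118,"dy":-86,"dz":15,"ax":0,"ay":0,"az":0,"claw":0},{"dx":-150,"dy":-110,"dz":30,"ax":0,"ay":0,"az":0,"claw":0},{"dx":-180,"dy":-132,"dz":50,"ax":0,"ay":0,"az":0,"claw":0},{"dx":-204,"dy":-149,"dz":75,"ax":0,"ay":0,"az":0,"claw":0},{"dx":-214.8,"dy":-156.9,"dz":100,"ax":0,"ay":0,"az":0,"claw":0},{"dx":-214.8,"dy":-156.9,"dz":120,"ax":0,"ay":0,"az":0,"claw":0},{"dx":-214.8,"dy":-156.9,"dz":120,"ax":0,"ay":0,"az":0,"claw":0}]'
python3 -c "
from h import *
bedpose()
for n in ('wrist','side','scene'):
  f=eyes.grab_frame(n); cv2.imwrite('pics/a_%s.png'%n,f['image'])
bedpose();rel(bed2w(B,[.046,-.15,.082])[0],[np.pi,0,YAW])"
```

```text
clock: 1.92
position: [0.5691, -0.1193, 0.1075]
tool_rot: [3.136, 0.001, -1.629]
force: [-1.7, -0.8, -0.3]
grip_width: -0.0
t 1.92 bed mm [  43.4 -151.1  107.5] rpy [179.7   0.  -93.3] F [-1.72 -0.79 -0.34] w -0.0
t 2.07 bed mm [  45.3 -153.1  112.3] rpy [-180.    -0.   -93.5] F [-0.06  0.24  0.29] w 0.1
shift [-3.13 -0.65 30.31] turn [-0.03 -0.02 -0.02]
```

View pics/a_wrist.png

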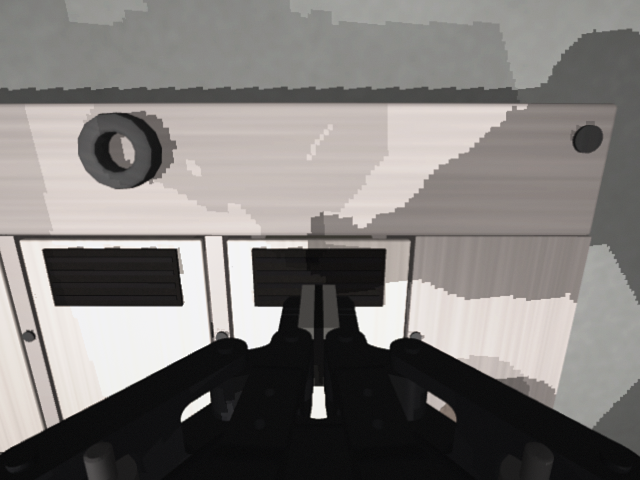

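View pics/a_scene.png

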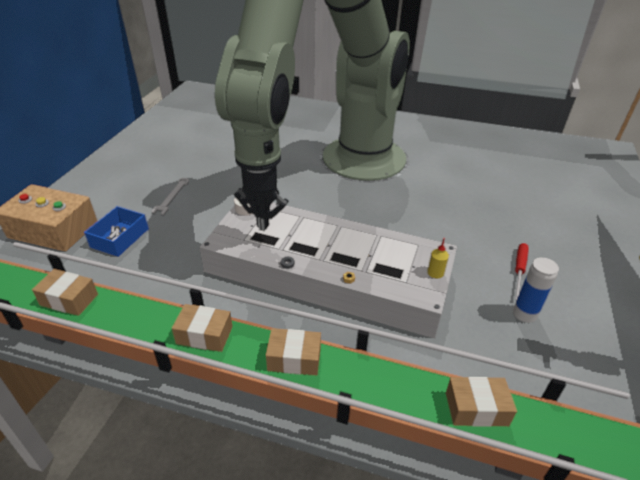

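```bash
python3 -m pendant '[{"dx":-2,"dy":0,"dz":10,"ax":0,"ay":0,"az":0,"claw":0},{"dx":-3,"dy":-0.5,"dz":19,"ax":0,"ay":0,"az":0,"claw":0},{"dx":-3,"dy":-0.5,"dz":25,"ax":0,"ay":0,"az":0,"claw":0},{"dx":-3,"dy":-0.5,"dz":26,"ax":0,"ay":0,"az":0,"claw":0},{"dx":-3,"dy":-0.5,"dz":26,"ax":0,"ay":0,"az":0,"claw":0},{"dx":-3,"dy":-0.5,"dz":26,"ax":0,"ay":0,"az":0,"claw":0}]'
python3 -c "
from h import *
bedpose()"
for i in 1 2 3 4; do echo; done; python3 -m pendant '[{"dx":0,"dy":0,"dz":1,"ax":0,"ay":0,"az":0,"claw":0},{"dx":0,"dy":0,"dz":1,"ax":0,"ay":0,"az":0,"claw":0}]'
```

```text
clock: 2.57
position: [0.5715, -0.1178, 0.0854]
tool_rot: [-3.142, -0.0, -1.631]
force: [0.3, -0.1, -0.1]
grip_width: -0.0
t 2.57 bed mm [  45.7 -149.5   85.4] rpy [-180.    -0.   -93.4] F [ 0.34 -0.08 -0.12] w -0.0




clock: 2.73
position: [0.5715, -0.1178, 0.0845]
tool_rot: [-3.141, -0.0, -1.631]
force: [-0.4, -0.4, -0.1]
grip_width: -0.0001
```

```bash
python3 -m pendant '[{"dx":0,"dy":0,"dz":1,"ax":0,"ay":0,"az":0,"claw":0},{"dx":0,"dy":0,"dz":1,"ax":0,"ay":0,"az":0,"claw":0}]'; python3 -m pendant '[{"dx":0,"dy":0,"dz":0.7,"ax":0,"ay":0,"az":0,"claw":0},{"dx":0,"dy":0,"dz":0.7,"ax":0,"ay":0,"az":0,"claw":0}]';  python3 -m pendant '[{"dx":0,"dy":0,"dz":0.5,"ax":0,"ay":0,"az":0,"claw":0},{"dx":0,"dy":0,"dz":0.5,"ax":0,"ay":0,"az":0,"claw":0}]'
```

```text
clock: 2.9
position: [0.5714, -0.1177, 0.0833]
tool_rot: [-3.142, -0.0, -1.631]
force: [0.0, -0.3, -0.0]
grip_width: 0.0001
clock: 3.07
position: [0.5714, -0.1177, 0.0825]
tool_rot: [3.142, -0.0, -1.631]
force: [0.1, 0.4, -0.2]
grip_width: 0.0002
clock: 3.23
position: [0.5714, -0.1177, 0.0821]
tool_rot: [-3.142, 0.0, -1.631]
force: [0.1, -0.3, 0.2]
grip_width: -0.0002
```

```bash
for x in 1; do python3 -m pendant '[{"dx":0,"dy":0,"dz":0.6,"ax":0,"ay":0,"az":0,"claw":0},{"dx":0,"dy":0,"dz":0.6,"ax":0,"ay":0,"az":0,"claw":0}]' | sed -n '2p;4p'; done; python3 -m pendant '[{"dx":0,"dy":0,"dz":0.5,"ax":0,"ay":0,"az":0,"claw":0},{"dx":0,"dy":0,"dz":0.5,"ax":0,"ay":0,"az":0,"claw":0}]'| sed -n '2p;4p'
```

```text
position: [0.5715, -0.1177, 0.0818]
force: [-2.0, -0.3, 7.4]
position: [0.5716, -0.1178, 0.0818]
force: [-5.4, 1.6, 16.4]
```

Cover 4 is firm: 16 N with no motion. Next is cover 3.

```bash
python3 -m pendant '[{"dx":0,"dy":0,"dz":-12,"ax":0,"ay":0,"az":0,"claw":0},{"dx":-25,"dy":0,"dz":-14,"ax":0,"ay":0,"az":0,"claw":0},{"dx":-55,"dy":0,"dz":-14,"ax":0,"ay":0,"az":0,"claw":0},{"dx":-82,"dy":0,"dz":-14,"ax":0,"ay":0,"az":0,"claw":0},{"dx":-97,"dy":0,"dz":-12,"ax":0,"ay":0,"az":0,"claw":0},{"dx":-100,"dy":0,"dz":-6,"ax":0,"ay":0,"az":0,"claw":0},{"dx":-100,"dy":0,"dz":-3,"ax":0,"ay":0,"az":0,"claw":0},{"dx":-100,"dy":0,"dz":-2,"ax":0,"ay":0,"az":0,"claw":0},{"dx":-100,"dy":0,"dz":-2,"ax":0,"ay":0,"az":0,"claw":0}]'
python3 -c "
from h import *
bedpose()"
for x in 1; do python3 -m pendant '[{"dx":0,"dy":0,"dz":0.6,"ax":0,"ay":0,"az":0,"claw":0},{"dx":0,"dy":0,"dz":0.6,"ax":0,"ay":0,"az":0,"claw":0}]' | sed -n '2p;4p'; done; python3 -m pendant '[{"dx":0,"dy":0,"dz":0.5,"ax":0,"ay":0,"az":0,"claw":0},{"dx":0,"dy":0,"dz":0.5,"ax":0,"ay":0,"az":0,"claw":0}]'| sed -n '2p;4p'
```

```text
clock: 4.32
position: [0.5772, -0.0194, 0.0827]
tool_rot: [3.141, -0.001, -1.632]
force: [0.2, -0.7, -0.6]
grip_width: 0.0003
t 4.32 bed mm [ 45.4 -50.9  82.7] rpy [180.   -0.  -93.5] F [ 0.18 -0.74 -0.57] w 0.3
position: [0.5774, -0.0189, 0.0825]
force: [-1.1, 0.4, 0.2]
position: [0.5775, -0.0185, 0.082]
force: [0.5, 0.0, 0.6]
```

```bash
for x in 1; do python3 -m pendant '[{"dx":0,"dy":0,"dz":0.5,"ax":0,"ay":0,"az":0,"claw":0},{"dx":0,"dy":0,"dz":0.5,"ax":0,"ay":0,"az":0,"claw":0}]' | sed -n '2p;4p'; done; python3 -m pendant '[{"dx":0,"dy":0,"dz":0.4,"ax":0,"ay":0,"az":0,"claw":0},{"dx":0,"dy":0,"dz":0.4,"ax":0,"ay":0,"az":0,"claw":0}]'| sed -n '2p;4p'
```

```text
position: [0.5776, -0.0184, 0.0818]
force: [-1.3, -2.6, 7.9]
position: [0.5776, -0.0184, 0.0818]
force: [-4.3, -2.4, 14.9]
```

Cover 3 is firm too. Cover 2:

```bash
python3 -m pendant '[{"dx":0,"dy":0,"dz":-12,"ax":0,"ay":0,"az":0,"claw":0},{"dx":-25,"dy":0,"dz":-14,"ax":0,"ay":0,"az":0,"claw":0},{"dx":-55,"dy":0,"dz":-14,"ax":0,"ay":0,"az":0,"claw":0},{"dx":-82,"dy":0,"dz":-14,"ax":0,"ay":0,"az":0,"claw":0},{"dx":-97,"dy":0,"dz":-12,"ax":0,"ay":0,"az":0,"claw":0},{"dx":-100,"dy":0,"dz":-6,"ax":0,"ay":0,"az":0,"claw":0},{"dx":-100,"dy":0,"dz":-3,"ax":0,"ay":0,"az":0,"claw":0},{"dx":-100,"dy":0,"dz":-1.5,"ax":0,"ay":0,"az":0,"claw":0},{"dx":-100,"dy":0,"dz":-1.5,"ax":0,"ay":0,"az":0,"claw":0}]'
python3 -c "
from h import *
bedpose()"
for x in 1; do python3 -m pendant '[{"dx":0,"dy":0,"dz":0.6,"ax":0,"ay":0,"az":0,"claw":0},{"dx":0,"dy":0,"dz":0.6,"ax":0,"ay":0,"az":0,"claw":0}]' | sed -n '2p;4p'; done; python3 -m pendant '[{"dx":0,"dy":0,"dz":0.5,"ax":0,"ay":0,"az":0,"claw":0},{"dx":0,"dy":0,"dz":0.5,"ax":0,"ay":0,"az":0,"claw":0}]'| sed -n '2p;4p'
```

```text
clock: 5.73
position: [0.5833, 0.0805, 0.0822]
tool_rot: [3.141, -0.001, -1.632]
force: [0.7, 0.0, -0.3]
grip_width: 0.0003
t 5.73 bed mm [45.4 49.2 82.2] rpy [180.   -0.  -93.5] F [ 0.7   0.03 -0.28] w 0.3
position: [0.5835, 0.0808, 0.082]
force: [0.2, -0.6, -0.1]
position: [0.5836, 0.0811, 0.0819]
force: [-1.2, -3.3, 5.2]
```

```bash
python3 -m pendant '[{"dx":0,"dy":0,"dz":0.5,"ax":0,"ay":0,"az":0,"claw":0},{"dx":0,"dy":0,"dz":0.5,"ax":0,"ay":0,"az":0,"claw":0}]' | sed -n '2p;4p'
```

```text
position: [0.5836, 0.0811, 0.0818]
force: [-4.3, -2.8, 14.6]
```

Run:
```python
from h import *
from scipy.optimize import least_squares
S={n:eyes.grab_frame(n) for n in ("scene","side")}
# body-axis at mid height approx z=.115: scene crop (708,240), side crop (179,72)
q=np.array([708/2.85+190,240/2.85+180,179/3.4+250,72/3.4+170])
s=least_squares(lambda p:np.r_[proj(S["scene"],bed2w(B,p))[0],proj(S["side"],bed2w(B,p))[0]]-q,[0,.24,.11])
print(s.x,s.fun)
```

```text
[0.01216342 0.24994071 0.10466732] [-0.26411683  0.33504988 -0.42093617 -0.46936597]
```

```bash
python3 -m pendant '[{"dx":0,"dy":0,"dz":-12,"ax":0,"ay":0,"az":0,"claw":0},{"dx":-25,"dy":0,"dz":-14,"ax":0,"ay":0,"az":0,"claw":0},{"dx":-55,"dy":0,"dz":-14,"ax":0,"ay":0,"az":0,"claw":0},{"dx":-82,"dy":0,"dz":-14,"ax":0,"ay":0,"az":0,"claw":0},{"dx":-97,"dy":0,"dz":-12,"ax":0,"ay":0,"az":0,"claw":0},{"dx":-100,"dy":0,"dz":-6,"ax":0,"ay":0,"az":0,"claw":0},{"dx":-100,"dy":0,"dz":-3,"ax":0,"ay":0,"az":0,"claw":0},{"dx":-100,"dy":0,"dz":-1.5,"ax":0,"ay":0,"az":0,"claw":0},{"dx":-100,"dy":0,"dz":-1.5,"ax":0,"ay":0,"az":0,"claw":0}]'
python3 -c "
from h import *
bedpose()"
for x in 1; do python3 -m pendant '[{"dx":0,"dy":0,"dz":0.6,"ax":0,"ay":0,"az":0,"claw":0},{"dx":0,"dy":0,"dz":0.6,"ax":0,"ay":0,"az":0,"claw":0}]' | sed -n '2p;4p'; done; python3 -m pendant '[{"dx":0,"dy":0,"dz":0.5,"ax":0,"ay":0,"az":0,"claw":0},{"dx":0,"dy":0,"dz":0.5,"ax":0,"ay":0,"az":0,"claw":0}]'| sed -n '2p;4p'
python3 -m pendant '[{"dx":0,"dy":0,"dz":0.5,"ax":0,"ay":0,"az":0,"claw":0},{"dx":0,"dy":0,"dz":0.5,"ax":0,"ay":0,"az":0,"claw":0}]'| sed -n '2p;4p'
```

```text
clock: 7.08
position: [0.5894, 0.1801, 0.082]
tool_rot: [3.141, -0.001, -1.632]
force: [0.3, 0.0, -0.2]
grip_width: 0.0
t 7.08 bed mm [ 45.6 149.   82. ] rpy [ 1.80e+02 -1.00e-01 -9.35e+01] F [ 0.34  0.02 -0.16] w 0.0
position: [0.5896, 0.1807, 0.0818]
force: [-0.5, -0.7, -1.3]
position: [0.5897, 0.181, 0.0815]
force: [0.2, -2.1, 2.6]
position: [0.5897, 0.1814, 0.081]
force: [1.8, -2.5, 4.3]
```

```bash
python3 -m pendant '[{"dx":0,"dy":0,"dz":1,"ax":0,"ay":0,"az":0,"claw":0},{"dx":0,"dy":0,"dz":2,"ax":0,"ay":0,"az":0,"claw":0},{"dx":0,"dy":0,"dz":3.5,"ax":0,"ay":0,"az":0,"claw":0},{"dx":0,"dy":0,"dz":5,"ax":0,"ay":0,"az":0,"claw":0},{"dx":0,"dy":0,"dz":6,"ax":0,"ay":0,"az":0,"claw":0},{"dx":0,"dy":0,"dz":7,"ax":0,"ay":0,"az":0,"claw":0},{"dx":0,"dy":0,"dz":8,"ax":0,"ay":0,"az":0,"claw":0},{"dx":0,"dy":0,"dz":8,"ax":0,"ay":0,"az":0,"claw":0}]'
python3 -c "
from h import *
bedpose()
for n in ('wrist','side','scene'):
  f=eyes.grab_frame(n); cv2.imwrite('pics/b_%s.png'%n,f['image'])
a=cv2.imread('pics/b_side.png')[120:345,200:400]; b=cv2.imread('pics/b_scene.png')[150:375,290:490]
cv2.imwrite('pics/b.png',cv2.resize(np.hstack([a,b]),None,fx=2,fy=2,interpolation=cv2.INTER_CUBIC))"
```

```text
clock: 8.25
position: [0.5894, 0.1818, 0.0726]
tool_rot: [3.142, 0.0, -1.631]
force: [3.6, -0.9, 3.4]
grip_width: -0.0
t 8.25 bed mm [ 45.4 150.7  72.6] rpy [180.    0.  -93.4] F [ 3.61 -0.91  3.44] w -0.0
```

View pics/b.png

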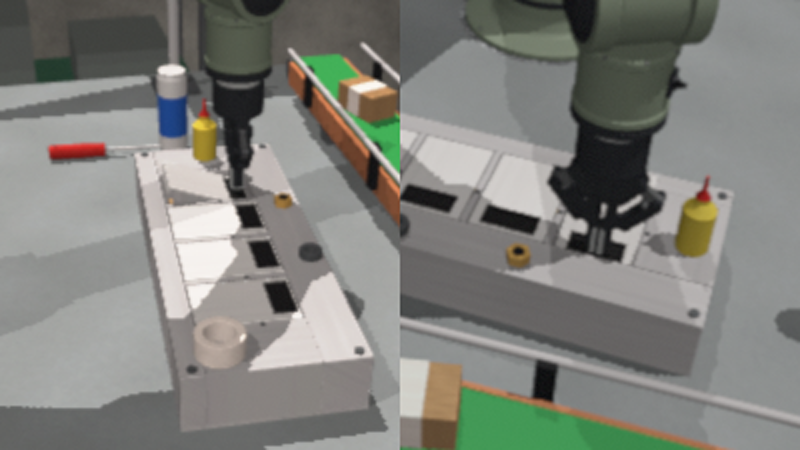

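Cover 1 rocks at about 4 N and its near end is rising. I'll keep pressing.

```bash
python3 -m pendant '[{"dx":0,"dy":0,"dz":2,"ax":0,"ay":0,"az":0,"claw":0},{"dx":0,"dy":0,"dz":4,"ax":0,"ay":0,"az":0,"claw":0},{"dx":0,"dy":0,"dz":6,"ax":0,"ay":0,"az":0,"claw":0},{"dx":0,"dy":0,"dz":8,"ax":0,"ay":0,"az":0,"claw":0},{"dx":0,"dy":0,"dz":10,"ax":0,"ay":0,"az":0,"claw":0},{"dx":0,"dy":0,"dz":12,"ax":0,"ay":0,"az":0,"claw":0},{"dx":0,"dy":0,"dz":12,"ax":0,"ay":0,"az":0,"claw":0}]'
python3 -c "
from h import *
bedpose()
for n in ('side','scene'):
  f=eyes.grab_frame(n); cv2.imwrite('pics/c_%s.png'%n,f['image'])
a=cv2.imread('pics/c_side.png')[120:345,200:400]; b=cv2.imread('pics/c_scene.png')[150:375,290:490]
cv2.imwrite('pics/c.png',cv2.resize(np.hstack([a,b]),None,fx=2,fy=2,interpolation=cv2.INTER_CUBIC))"
```

```text
clock: 8.98
position: [0.5893, 0.1818, 0.0603]
tool_rot: [3.141, -0.0, -1.631]
force: [0.6, -0.1, 0.7]
grip_width: -0.0003
t 8.98 bed mm [ 45.3 150.7  60.3] rpy [180.   -0.  -93.4] F [ 0.59 -0.14  0.68] w -0.3
```

View pics/c.png

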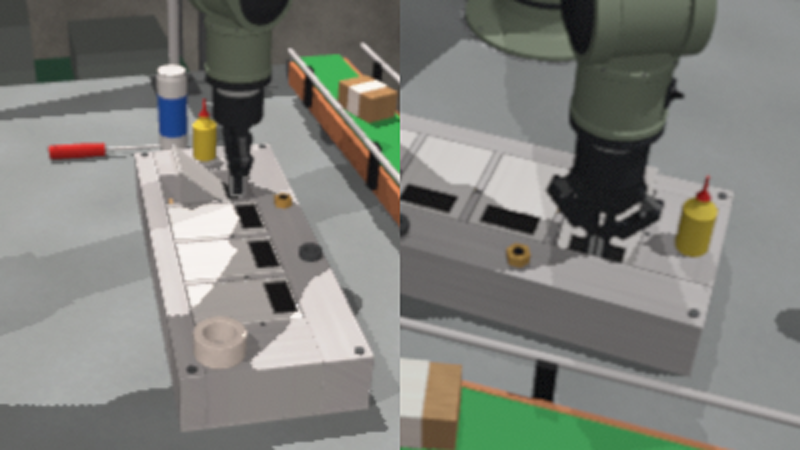

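```bash
python3 -m pendant '[{"dx":0,"dy":0,"dz":2,"ax":0,"ay":0,"az":0,"claw":0},{"dx":0,"dy":0,"dz":4,"ax":0,"ay":0,"az":0,"claw":0},{"dx":0,"dy":0,"dz":6,"ax":0,"ay":0,"az":0,"claw":0},{"dx":0,"dy":0,"dz":8,"ax":0,"ay":0,"az":0,"claw":0},{"dx":0,"dy":0,"dz":10,"ax":0,"ay":0,"az":0,"claw":0},{"dx":0,"dy":0,"dz":12,"ax":0,"ay":0,"az":0,"claw":0},{"dx":0,"dy":0,"dz":12,"ax":0,"ay":0,"az":0,"claw":0}]'
python3 -c "
from h import *
bedpose()
for n in ('side','wrist'):
  f=eyes.grab_frame(n); cv2.imwrite('pics/d_%s.png'%n,f['image'])
a=cv2.imread('pics/d_side.png')[120:270,250:350]; b=cv2.imread('pics/d_wrist.png')
cv2.imwrite('pics/d.png',np.hstack([cv2.resize(a,(320,480),interpolation=cv2.INTER_CUBIC),cv2.resize(b,None,fx=.75,fy=1)]))"
```

```text
clock: 9.67
position: [0.5893, 0.1817, 0.0483]
tool_rot: [3.141, -0.0, -1.631]
force: [1.2, -0.1, 0.8]
grip_width: -0.0002
t 9.67 bed mm [ 45.3 150.6  48.3] rpy [180.   -0.  -93.4] F [ 1.24 -0.12  0.81] w -0.2
```

View pics/d.png

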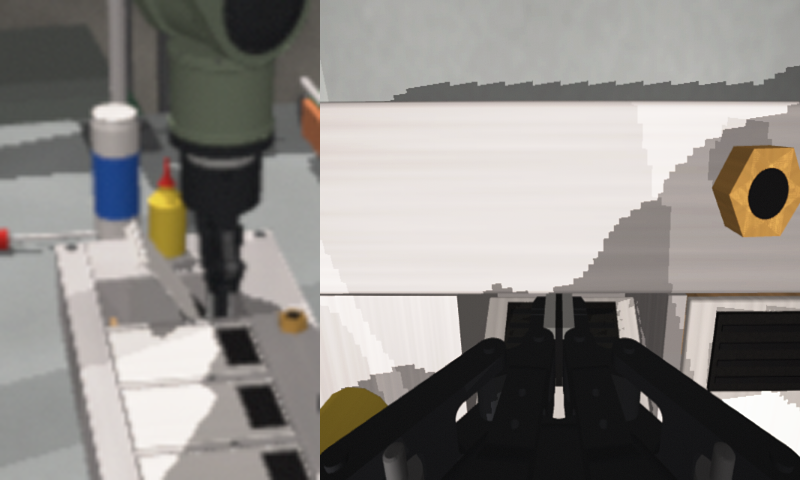

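```bash
cat >> h.py <<'E'
def edge(th,yo=0,y=.15):
    t=th; # along -x dir of plate and normal
    return np.array([.013-.078*np.cos(t)+.002*np.sin(t), y+yo, .076+.078*np.sin(t)+.002*np.cos(t)])
E
python3 - <<'E'
from h import *
f=eyes.grab_frame("side")
for d in (50,55,60,65,70):
    print(d,[ ((proj(f,bed2w(B,edge(np.radians(d),o)))[0]-[250,120])*3.2).round() for o in(-.044,.044)])
cv2.imwrite('pics/d2.png',cv2.resize(f["image"][160:230,260:340],None,fx=8,fy=8,interpolation=cv2.INTER_CUBIC))
E
```

```text
50 [array([139., 267.]), array([126., 224.])]
55 [array([145., 262.]), array([132., 220.])]
60 [array([151., 258.]), array([138., 216.])]
65 [array([158., 255.]), array([144., 213.])]
70 [array([165., 252.]), array([151., 210.])]
```

View pics/d2.png

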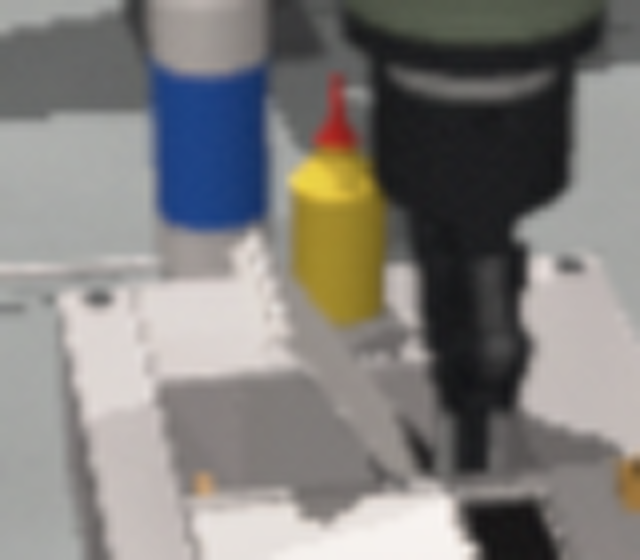

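```bash
python3 -m pendant '[{"dx":0,"dy":0,"dz":2,"ax":0,"ay":0,"az":0,"claw":0},{"dx":0,"dy":0,"dz":4,"ax":0,"ay":0,"az":0,"claw":0},{"dx":0,"dy":0,"dz":6,"ax":0,"ay":0,"az":0,"claw":0},{"dx":0,"dy":0,"dz":7,"ax":0,"ay":0,"az":0,"claw":0},{"dx":0,"dy":0,"dz":7,"ax":0,"ay":0,"az":0,"claw":0}]'
python3 - <<'E'
from h import *
bedpose()
f=eyes.grab_frame("side")
for d in (50,55,60,65,70):
    print(d,[ ((proj(f,bed2w(B,edge(np.radians(d),o)))[0]-[260,160])*8).round() for o in(-.044,.044)])
cv2.imwrite('pics/e.png',cv2.resize(f["image"][160:230,260:340],None,fx=8,fy=8,interpolation=cv2.INTER_CUBIC))
E
```

```text
clock: 10.23
position: [0.5893, 0.1817, 0.0415]
tool_rot: [3.141, -0.0, -1.631]
force: [2.3, 0.4, 0.1]
grip_width: 0.0
t 10.23 bed mm [ 45.3 150.6  41.5] rpy [180.   -0.  -93.4] F [2.31 0.41 0.05] w 0.0
50 [array([267., 347.]), array([235., 241.])]
55 [array([282., 336.]), array([250., 230.])]
60 [array([298., 326.]), array([265., 221.])]
65 [array([315., 317.]), array([281., 213.])]
70 [array([332., 310.]), array([297., 206.])]
```

View pics/e.png

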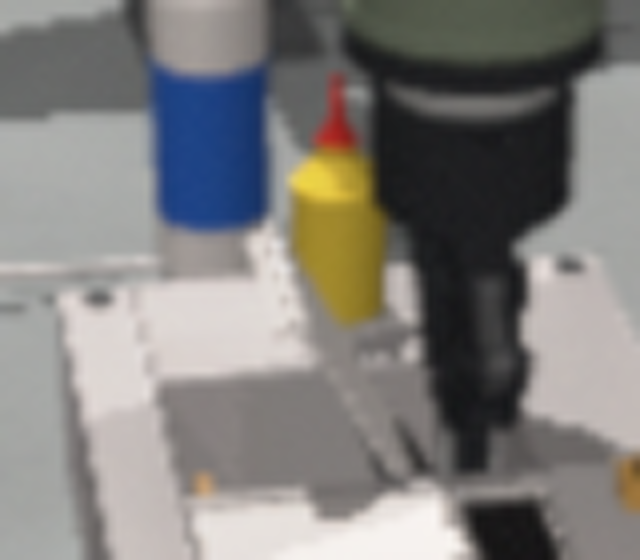

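```bash
python3 -m pendant '[{"dx":0,"dy":-2,"dz":-8,"ax":0,"ay":0,"az":0,"claw":0},{"dx":0,"dy":-4,"dz":-26,"ax":0,"ay":0,"az":0,"claw":0},{"dx":0,"dy":-4,"dz":-56,"ax":0,"ay":0,"az":0,"claw":0},{"dx":0,"dy":-4,"dz":-88,"ax":0,"ay":0,"az":0,"claw":0},{"dx":0,"dy":-4,"dz":-118,"ax":0,"ay":0,"az":0,"claw":0},{"dx":0,"dy":-4,"dz":-142,"ax":0,"ay":0,"az":0,"claw":0},{"dx":0,"dy":-2,"dz":-150,"ax":0,"ay":0,"az":0,"claw":0},{"dx":0,"dy":0,"dz":-150,"ax":0,"ay":0,"az":0,"claw":0}]'
python3 -c "
from h import *
bedpose()
f=eyes.grab_frame('scene');cv2.imwrite('pics/f.png',cv2.resize(f['image'][150:330,290:490],None,fx=3,fy=3,interpolation=cv2.INTER_CUBIC))"
```

```text
clock: 10.95
position: [0.5902, 0.182, 0.1944]
tool_rot: [-3.138, 0.001, -1.631]
force: [-0.4, 0.4, -0.4]
grip_width: -0.0002
t 10.95 bed mm [ 46.2 150.9 194.4] rpy [-1.798e+02  1.000e-01 -9.350e+01] F [-0.42  0.41 -0.37] w -0.2
```

View pics/f.png

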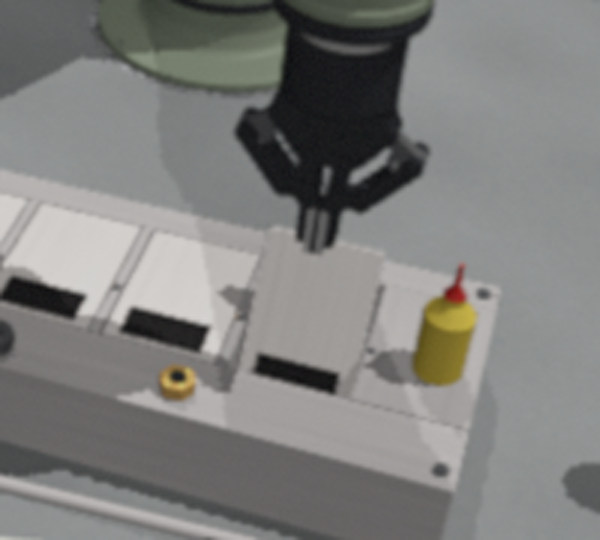

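```bash
python3 -m pendant '[{"dx":2,"dy":15,"dz":0,"ax":0,"ay":0,"az":0,"claw":0},{"dx":6,"dy":45,"dz":0,"ax":0,"ay":0,"az":0,"claw":0},{"dx":10,"dy":78,"dz":0,"ax":0,"ay":0,"az":0,"claw":0},{"dx":10,"dy":106,"dz":5,"ax":0,"ay":0,"az":0,"claw":0},{"dx":10,"dy":122,"dz":20,"ax":0,"ay":0,"az":0,"claw":0},{"dx":10,"dy":124,"dz":42,"ax":0,"ay":0,"az":0,"claw":0},{"dx":10,"dy":124,"dz":62,"ax":0,"ay":0,"az":0,"claw":0},{"dx":10,"dy":124,"dz":71,"ax":0,"ay":0,"az":0,"claw":0},{"dx":10,"dy":124,"dz":71,"ax":0,"ay":0,"az":0,"claw":0}]'
python3 -c "
from h import *
bedpose()
f=eyes.grab_frame('side');cv2.imwrite('pics/g.png',cv2.resize(f['image'][120:270,230:370],None,fx=4,fy=4,interpolation=cv2.INTER_CUBIC))
bedpose()"
```

```text
clock: 11.75
position: [0.4636, 0.1786, 0.1185]
tool_rot: [3.138, -0.002, -1.631]
force: [-0.3, -0.8, -0.1]
grip_width: 0.0002
t 11.75 bed mm [-79.9 139.9 118.5] rpy [ 1.798e+02 -1.000e-01 -9.340e+01] F [-0.25 -0.84 -0.09] w 0.2
t 11.8 bed mm [-79.2 140.1 119.8] rpy [ 1.799e+02 -1.000e-01 -9.340e+01] F [-0.22 -0.39 -1.27] w 0.1
```

View pics/g.png

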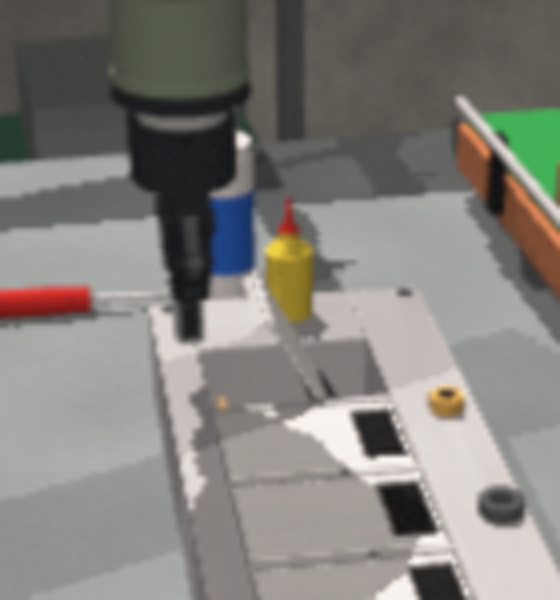

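```bash
python3 -m pendant '[{"dx":0,"dy":-14,"dz":0,"ax":0,"ay":0,"az":0,"claw":0},{"dx":0,"dy":-28,"dz":0,"ax":0,"ay":0,"az":0,"claw":0},{"dx":0,"dy":-36,"dz":0,"ax":0,"ay":0,"az":0,"claw":0},{"dx":0,"dy":-41,"dz":0,"ax":0,"ay":0,"az":0,"claw":0},{"dx":0,"dy":-46,"dz":0,"ax":0,"ay":0,"az":0,"claw":0},{"dx":0,"dy":-51,"dz":0,"ax":0,"ay":0,"az":0,"claw":0},{"dx":0,"dy":-56,"dz":0,"ax":0,"ay":0,"az":0,"claw":0},{"dx":0,"dy":-61,"dz":0,"ax":0,"ay":0,"az":0,"claw":0},{"dx":0,"dy":-66,"dz":0,"ax":0,"ay":0,"az":0,"claw":0},{"dx":0,"dy":-68,"dz":0,"ax":0,"ay":0,"az":0,"claw":0}]'
python3 - <<'E'
from h import *
bedpose()
f=eyes.grab_frame("side")
for d in (65,70,75,80,85,90):
    print(d,[ ((proj(f,bed2w(B,edge(np.radians(d),o)))[0]-[260,160])*8).round() for o in(-.044,.044)])
cv2.imwrite('pics/i.png',cv2.resize(f["image"][160:230,260:340],None,fx=8,fy=8,interpolation=cv2.INTER_CUBIC))
E
```

```text
clock: 12.63
position: [0.5337, 0.1751, 0.1208]
tool_rot: [-3.141, 0.0, -1.631]
force: [-1.3, 0.1, 0.9]
grip_width: -0.0002
t 12.63 bed mm [ -9.8 140.6 120.8] rpy [-180.     0.   -93.5] F [-1.34  0.08  0.86] w -0.2
65 [array([315., 317.]), array([281., 213.])]
70 [array([332., 310.]), array([297., 206.])]
75 [array([350., 304.]), array([314., 200.])]
80 [array([369., 299.]), array([332., 196.])]
85 [array([388., 296.]), array([349., 193.])]
90 [array([406., 294.]), array([367., 191.])]
```

View pics/i.png

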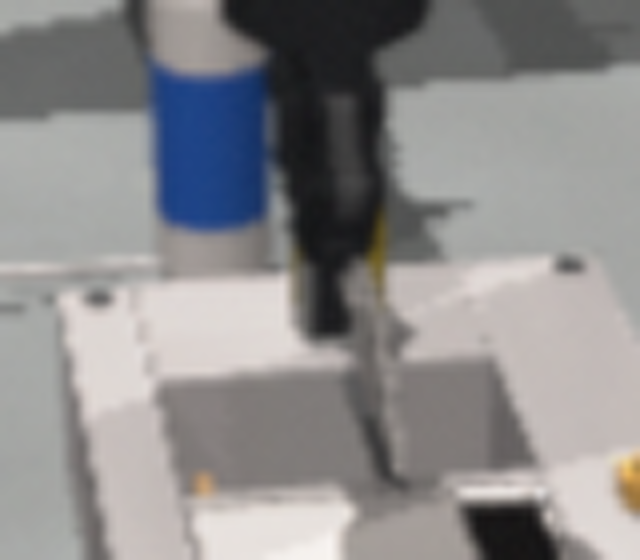

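```bash
python3 -m pendant '[{"dx":0,"dy":-3,"dz":0,"ax":0,"ay":0,"az":0,"claw":0},{"dx":0,"dy":-6,"dz":0,"ax":0,"ay":0,"az":0,"claw":0},{"dx":0,"dy":-9,"dz":0,"ax":0,"ay":0,"az":0,"claw":0},{"dx":0,"dy":-11,"dz":0,"ax":0,"ay":0,"az":0,"claw":0},{"dx":0,"dy":-11,"dz":0,"ax":0,"ay":0,"az":0,"claw":0}]'
python3 - <<'E'
from h import *
bedpose()
f=eyes.grab_frame("side")
cv2.imwrite('pics/j.png',cv2.resize(f["image"][160:230,260:340],None,fx=8,fy=8,interpolation=cv2.INTER_CUBIC))
E
```

```text
clock: 13.1
position: [0.5443, 0.1744, 0.1208]
tool_rot: [-3.141, 0.0, -1.631]
force: [-0.1, -0.5, -1.1]
grip_width: 0.0001
t 13.1 bed mm [  0.9 140.6 120.8] rpy [-180.     0.   -93.5] F [-0.08 -0.52 -1.13] w 0.1
```

View pics/j.png

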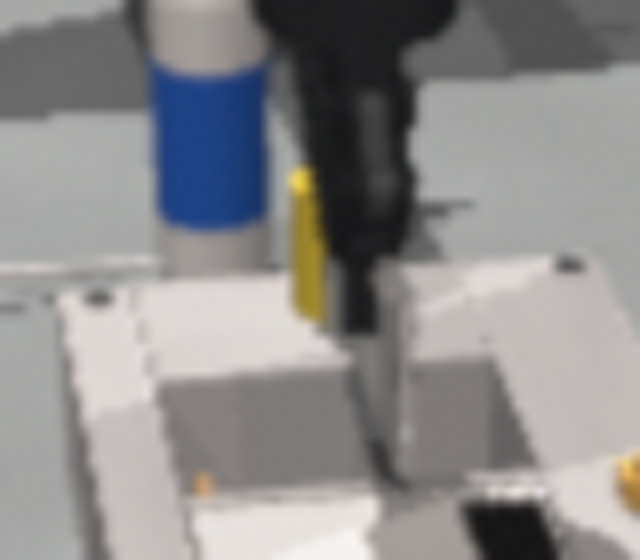

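```bash
python3 -m pendant '[{"dx":0,"dy":-1,"dz":0,"ax":0,"ay":0,"az":0,"claw":0},{"dx":0,"dy":-1,"dz":0,"ax":0,"ay":0,"az":0,"claw":0},{"dx":0,"dy":6,"dz":0,"ax":0,"ay":0,"az":0,"claw":0},{"dx":0,"dy":22,"dz":0,"ax":0,"ay":0,"az":0,"claw":0},{"dx":0,"dy":48,"dz":-10,"ax":0,"ay":0,"az":0,"claw":0},{"dx":0,"dy":72,"dz":-34,"ax":0,"ay":0,"az":0,"claw":0},{"dx":0,"dy":82,"dz":-65,"ax":0,"ay":0,"az":0,"claw":0},{"dx":0,"dy":82,"dz":-90,"ax":0,"ay":0,"az":0,"claw":0},{"dx":0,"dy":82,"dz":-100,"ax":0,"ay":0,"az":0,"claw":0},{"dx":0,"dy":82,"dz":-100,"ax":0,"ay":0,"az":0,"claw":0}]'
python3 - <<'E'
from h import *
bedpose()
f=eyes.grab_frame("side"); g=eyes.grab_frame("scene")
for d in (80,85,88,90,92,95):
    print(d,[ ((proj(f,bed2w(B,edge(np.radians(d),o)))[0]-[280,160])*8).round() for o in(-.044,.044)],[ ((proj(g,bed2w(B,edge(np.radians(d),o)))[0]-[360,190])*8).round()+[400,0] for o in(-.044,.044)])
cv2.imwrite('pics/k.png',np.hstack([cv2.resize(x,(400,560),interpolation=cv2.INTER_CUBIC) for x in (f["image"][160:230,280:330],g["image"][190:260,360:410])]))
cv2.imwrite('pics/k_scene.png',g["image"])
E
```

```text
clock: 13.98
position: [0.4627, 0.1799, 0.2232]
tool_rot: [-3.138, 0.002, -1.631]
force: [0.6, 0.3, 0.1]
grip_width: 0.0
t 13.98 bed mm [-80.9 141.1 223.2] rpy [-1.798e+02  1.000e-01 -9.340e+01] F [0.64 0.34 0.12] w 0.0
80 [array([209., 299.]), array([172., 196.])] [array([537., 311.]), array([854., 387.])]
85 [array([228., 296.]), array([189., 193.])] [array([530., 324.]), array([850., 401.])]
88 [array([239., 295.]), array([200., 192.])] [array([527., 332.]), array([847., 409.])]
90 [array([246., 294.]), array([207., 191.])] [array([524., 338.]), array([844., 416.])]
92 [array([254., 294.]), array([214., 191.])] [array([521., 345.]), array([842., 422.])]
95 [array([265., 294.]), array([225., 191.])] [array([517., 354.]), array([839., 433.])]
```

View pics/k.png

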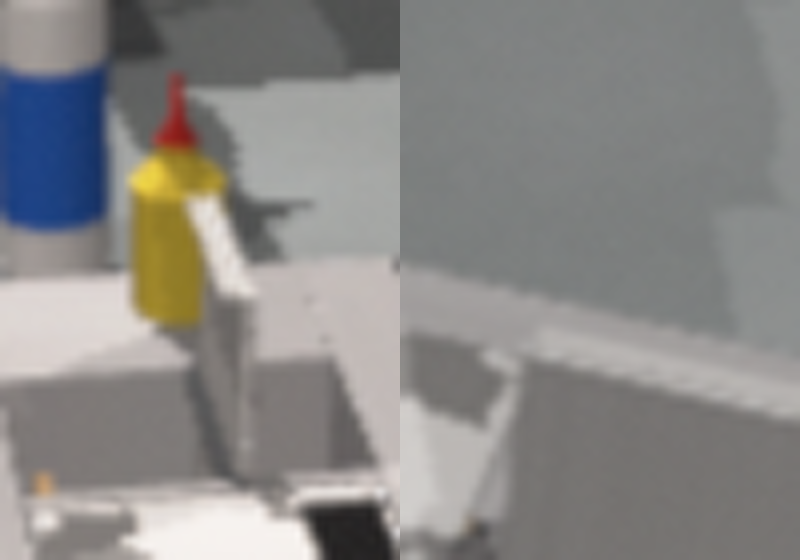

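View pics/k_scene.png

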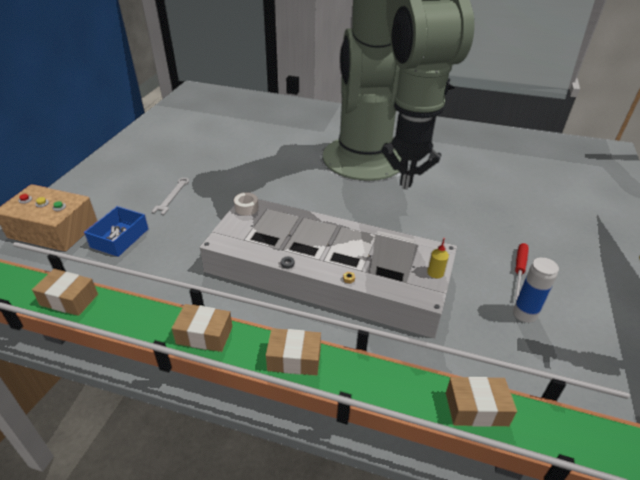

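```bash
python3 -c "
from workcell import *
o=observe();print(o['clock'],o['force'],abs(o['qd']).max());print(job_done())"
```

```text
14.0833 [ 0.73656777 -0.73071465 -0.49927627] 0.025881717109177436
the job is handed in; nothing more can be done
None
```

Cover 1 is the one that has lost its catch. I left it standing open and handed the job in at 14.1 s.

- **Finding it:** I pressed the pads in the order 4, 3, 2, 1 with the fingers shut. Covers 4, 3 and 2 showed no visible give at 15–16 N. Cover 1 gave way at about 4 N.
- **Opening it:** I pressed cover 1's pad down into the pocket until the cover stood at about 60°. Then I pushed its raised end over from the robot's side.
- **Last checks:** With the arm backed off, the side camera put the cover at about 88–90°, accurate to roughly 2°. The scene camera showed it upright but was too coarse to measure the angle more closely. Contact force was near zero, and the nut, collar, roll and bottle looked unmoved.
- **Missteps:** The first move command was refused because its rows left out some keys, and the arm did not move. No check failed or disagreed with another.

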